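# Close the ultrasonic bath and press its green start button

## Robot

A 6-joint arm with a two-finger parallel gripper is mounted at the origin on the work surface. World frame = base frame: x ahead of the robot, y to its left, z up, the work surface at z = 0. Lengths are in m, angles in rad, forces in N, time in s.
With the tool pointing down it reaches from about 0.375 to 0.975 m from the base axis. Payload 3.8 kg.
Tool frame: the origin (TCP) lies midway between the tips of the shut fingers; the grasp point (between the pads) lies 19 mm behind it; z points along the fingers, y is the line along which they close (so a half turn about z gives the same grasp; the last joint's range is limited). The gripper opens to 85 mm and grips with 20 to 120 N. Pads are 22 mm wide; open, the fingers measure 114 mm over their backs; the gripper's body (76 mm by 85 mm) begins 54 mm behind the grasp point. The pads swing forward as they close: fully open they stand 13 mm farther back than shut.
Start: joints at [1.102, 0.264, 1.604, -0, 1.274, -0.037], TCP at [0.282, 0.613, 0.231] pointing down, gripper open.
Joint ranges: [-2.63, 2.63], [-0.94, 2.18], [0.31, 2.57], [-1.31, 4.45], [0, 2.66], [-2.55, 2.55]. Speed limits (rad/s): [2.57, 2.57, 3.14, 3.14, 3.14, 3.14].

## Interface

Orientations are given as a rotation vector (axis times angle).
In Python, from workcell import bot gives the robot as it stands.
- The arm moves only by the tool jog_arm, never from a script. Its argument "motion" is a list of rows, each a list of 5 numbers: the opening, from -1 (shut) to 1 (fully open), then the shift along the tool's x, y, z in mm, then the turn about the tool's z in degrees. In form: [[claw, x, y, z, twist], ...]. A call has 1 to 10 rows; each row shifts and turns the commanded pose from where the row before left it, along the tool's axes as they then stand; what a row does not reach is not made up. A row lasts 1/12 s, in which the tool goes at most 41.7 mm and 7.16 degrees, less where a joint would pass 70% of its speed; a pose out of reach is approached as far as the arm can. A call with a gripper value outside its range is refused whole. The fingers move at their own pace and stop on an object; "force" is the grip in N (left out, the last holds). Time passes only in rows, so rows that do not move let the fingers close. It gives the time, the measured TCP pose, the force, the opening and the grip force at its end, in the units of the state.
- bot.read_state(): the state, without advancing time (a new reading comes with each control period).
- bot.read_camera(name): name is "side" or "top" or "wrist"; returns (picture, depth): 400x640x3 uint8, red, green, blue; 400x640 float32, m along the optical axis (not along the pixel's ray), 0 where there is no reading.
- bot.get_calibration(name): a dict with "vfov" (degrees; the focal length in pixels is half the picture's height over the tangent of half this angle, whatever the lens; pixels are square), "cx", "cy" (the principal point, pixels), "rvec" (rotation vector, rad) and "tvec" (3), from world to camera coordinates, as OpenCV has them; the wrist camera has in their place "tool_from_camera" (4x4, takes a point from camera to tool coordinates, whose origin is the TCP and whose axes are the flange's). Camera axes: x right, y down, z forward; pixel columns grow to the right and rows downward; lengths in m; the calibration is good to about 2 mm. A picture is of the moment at which its call begins: read the wrist's pose just before it. get_calibration takes no time and is no camera call.
- bot.finish_job(): hands the job in; it is judged then, once.
The state is a dict: "time": time; "q": joint angles; "joint_vel": joint speeds; "joint_torque": joint torques, N m; "tool_pos": TCP position; "tcp_rot": TCP orientation; "wrist_force": force on the tool from outside, world axes, zero at the start; "torque": the same for the moment, N m; "width": opening from 0.0 (shut) to 1.0 (fully open); "grip_force": force on a finger pad.
Only numpy, scipy, OpenCV 4.12 (cv2) and the standard library are available. Lean on these libraries where they do the work, as an engineer would, in place of code of your own. Each camera call takes 0.05 s, during which the arm holds its last target. There are 200 camera calls.

## Task

Start the cleaning run: with the fingertips push the open lid of the blue ultrasonic bath gently down until it is fully shut, then press the green button lightly, well in, and draw back so that it springs out again. Do not press green while the lid is open, do not press the red, yellow or blue button, and do not lift or shift the button boxes or disturb anything else on the bench.

Things in the scene. Friction and masses are not known exactly. Their poses are not given: they have to be found in the camera images.
- bath: Fixed bench-top ultrasonic bath: blue open-topped case, 180 (its x) x 260 (its y) x 120 mm high, steel tank inside. Origin: centre of its underside; x points from its front (control panel, towards the robot) to its hinge side; z up.
- lid (a joint): Angle of the bath's steel lid about the hinge on the bath's far (+x) top edge: 0 = shut, lying flat on the rim; grows as it opens upward (0.6 to 1.0 rad at the start). The lid is a plate 180 x 260 x 8 mm; a stiff hinge (0.4 N m of friction) keeps it where it is left, and a few newtons near its free edge close it.
- lid_push (a point): Point on the lid's outer face, on its middle line, 35 mm in from the free edge (145 mm from the hinge axis); moves with the lid. A black strip 30 x 160 mm marks it.
- lid_hinge (a point): Middle of the lid's hinge axis, at the height of the bath's rim (120 mm above the table); the axis runs along the bath's y. The lid's underside passes through the axis, so its outer face is 8 mm from it.
- green_box: Loose grey button box with the green button, 60 x 60 x 44 mm, about 0.6 kg, standing on the bench. Origin: centre of its underside, z up.
- green (a joint): Travel of the green button in m: 0 = released, 0.008 = fully in. It counts as pressed at 0.004. It springs back; about 1 N to start and 6.5 N fully in.
- green_top (a point): Centre of the top face of the green button, a round cap of 24 mm diameter over a flat collar of its colour (38 mm across, 48 mm above the bench), 62 mm above the bench when released; it is pressed straight down.
- red_box: Loose grey button box with the red button, 60 x 60 x 44 mm, about 0.6 kg, standing on the bench. Origin: centre of its underside, z up.
- red (a joint): Travel of the red button in m: 0 = released, 0.008 = fully in. It springs back; about 1 N to start and 6.5 N fully in.
- red_top (a point): Centre of the top face of the red button, a round cap of 24 mm diameter over a flat collar of its colour (38 mm across, 48 mm above the bench), 62 mm above the bench when released; it is pressed straight down.
- yellow_box: Loose grey button box with the yellow button, 60 x 60 x 44 mm, about 0.6 kg, standing on the bench. Origin: centre of its underside, z up.
- yellow (a joint): Travel of the yellow button in m: 0 = released, 0.008 = fully in. It springs back; about 1 N to start and 6.5 N fully in.
- yellow_top (a point): Centre of the top face of the yellow button, a round cap of 24 mm diameter over a flat collar of its colour (38 mm across, 48 mm above the bench), 62 mm above the bench when released; it is pressed straight down.
- blue_box: Loose grey button box with the blue button, 60 x 60 x 44 mm, about 0.6 kg, standing on the bench. Origin: centre of its underside, z up.
- blue (a joint): Travel of the blue button in m: 0 = released, 0.008 = fully in. It springs back; about 1 N to start and 6.5 N fully in.
- blue_top (a point): Centre of the top face of the blue button, a round cap of 24 mm diameter over a flat collar of its colour (38 mm across, 48 mm above the bench), 62 mm above the bench when released; it is pressed straight down.
- wash_bottle: Loose white bottle with blue cap, 56 mm diameter, 120 mm high; origin: centre of underside. Bystander.
- post_a: Loose white plastic post, 18 mm diameter, on a 44 mm foot, 85 mm high; origin: centre of underside. Bystander.
- post_b: A second post like post_a. Bystander.
- seal_ring: Loose copper seal ring lying flat, 64 mm outside, 46 mm inside diameter, 8 mm high; origin: centre of underside. Bystander.
- flange: Loose steel flange, 70 mm foot diameter, 34 mm neck, 40 mm high; origin: centre of underside. Bystander.

How it is judged:
On the way, in this order (a step that is already met when the one before it is completed fails the run):
1. the lid is pushed shut (value of joint lid below 0.05 rad), for 0.2 s.
2. the green button is pressed in (value of joint green above 0.004 m), for 0.05 s.
At the end, for the whole second after the job is handed in: Lid shut (within 0.05 rad), all four buttons sprung out (under 2 mm in), the green box at rest, and every box and bystander upright and within 25 mm of where it began (value of joint lid below 0.05 rad and value of joint each of green, red, yellow, blue below 0.002 m and distance of each of green_box, red_box, yellow_box, blue_box, wash_bottle, post_a, post_b, seal_ring, flange from where it was at the start of the episode below 0.025 m and angle between each of green_box, red_box, yellow_box, blue_box, wash_bottle, post_a, post_b, seal_ring, flange's own z axis and vertical below 0.1 rad and linear speed of green_box below 0.02 m/s); the robot touches nothing.
It fails at once if the green button pressed (over 3 mm) while the lid is open (over 0.1 rad) (value of joint green above 0.003 m and value of joint lid above 0.1 rad).
It fails at once if a red, yellow or blue button pressed (over 3 mm) (value of joint any of red, yellow, blue above 0.003 m).
It fails at once if a button box lifted (over 12 mm), tipped (over 0.25 rad) or shifted (over 25 mm) (height (world z) of any of green_box, red_box, yellow_box, blue_box above 0.012 m or angle between any of green_box, red_box, yellow_box, blue_box's own z axis and vertical above 0.25 rad or distance of any of green_box, red_box, yellow_box, blue_box from where it was at the start of the episode above 0.025 m).
It fails at once if not gentle: the green button or its box pushed with over 25 N, the lid slammed (faster than 3 rad/s), leaned on (over 40 N) or lifted further open (over 1.15 rad) (contact force between the fingers and green_box above 25 N or velocity of joint lid below -3 rad/s or contact force between the fingers and bath above 40 N or value of joint lid above 1.15 rad).
It fails at once if a bystander shifted (over 25 mm) or knocked over (over 0.3 rad) (distance of any of wash_bottle, post_a, post_b, seal_ring, flange from where it was at the start of the episode above 0.025 m or angle between any of wash_bottle, post_a, post_b, seal_ring, flange's own z axis and vertical above 0.3 rad).
It also fails if it takes over 51 s, if anything falls off the work surface, if the arm or the gripper's body presses on something with over 40 N, if the wrist force passes 120 N, or if a joint passes its speed limit or range.

## Working session

There is one attempt and no reset: what is moved stays moved. The work goes in short steps, Python scripts to look and compute and a tool call to move; the robot and the scene stay as the last step left them, time stands still between calls to the robot, and variables do not carry over. Pictures are saved under pics/ and viewed, at most 10 in all, crops included, and the job is handed in when it is done.

Besides the shell and the picture viewer there is one more tool, called by a JSON object that holds its "api" and its "payload", one argument or row to a line. jog_arm: Moves the arm, as the interface text tells. Its arguments: {"type":"object","properties":{"motion":{"type":"array"},"force":{"type":"number"}},"required":["motion"]}

```bash
mkdir -p pics
cat > h.py <<'E'
import numpy as np, cv2
from workcell import bot
def cam(n):
    c=bot.get_calibration(n); f=200/np.tan(np.radians(c["vfov"])/2)
    return c,f
def world(n,d,u,v,z=None,depth=None):
    c,f=cam(n); R=cv2.Rodrigues(np.array(c["rvec"],float))[0]; t=np.array(c["tvec"],float).ravel()
    r=np.array([(u-c["cx"])/f,(v-c["cy"])/f,1.]); o=-R.T@t; w=R.T@r
    s=depth if depth else (z-o[2])/w[2]
    return o+s*w
E
python3 - <<'E'
from h import *
s=bot.read_state(); print({k:np.round(v,3) for k,v in s.items()})
for n in("top","side"):
    p,d=bot.read_camera(n); np.savez(f"{n}.npz",p=p,d=d)
    cv2.imwrite(f"pics/{n}.png",p[:,:,::-1]); print(n,{k:np.round(v,3) for k,v in bot.get_calibration(n).items()})
E
```

```text
{'time': np.float64(0.0), 'q': array([ 1.102,  0.265,  1.605,  0.   ,  1.274, -0.037]), 'joint_vel': array([ 0.001, -0.   , -0.   , -0.   ,  0.   , -0.001]), 'joint_torque': array([-1.0000e-03, -5.1509e+01, -3.6732e+01,  0.0000e+00,  1.3000e-02,
        0.0000e+00]), 'tool_pos': array([0.282, 0.612, 0.23 ]), 'tcp_rot': array([-6.730e-01, -3.068e+00,  3.000e-03]), 'wrist_force': array([ 0.923, -0.369,  0.473]), 'torque': array([ 0.067,  0.021, -0.027]), 'grip_force': np.float64(0.0), 'width': np.float64(1.002)}
top {'vfov': np.float64(46.022), 'cx': np.float64(319.871), 'cy': np.float64(204.33), 'rvec': array([ 2.122, -2.158,  0.155]), 'tvec': array([-0.043,  0.573,  1.269])}
side {'vfov': np.float64(53.326), 'cx': np.float64(320.693), 'cy': np.float64(200.032), 'rvec': array([ 2.12 , -0.927,  0.4  ]), 'tvec': array([-0.428,  0.33 ,  0.64 ])}
```

View pics/top.png

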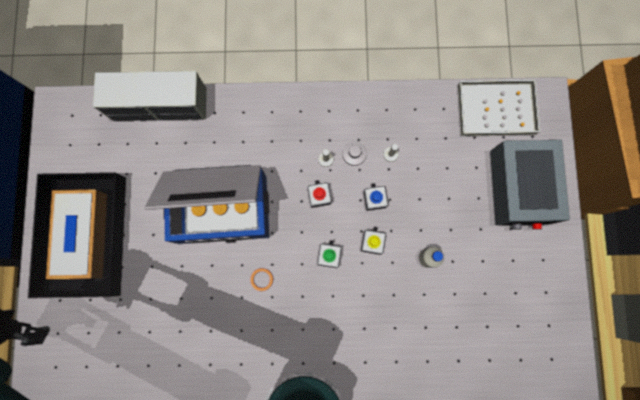

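View pics/side.png

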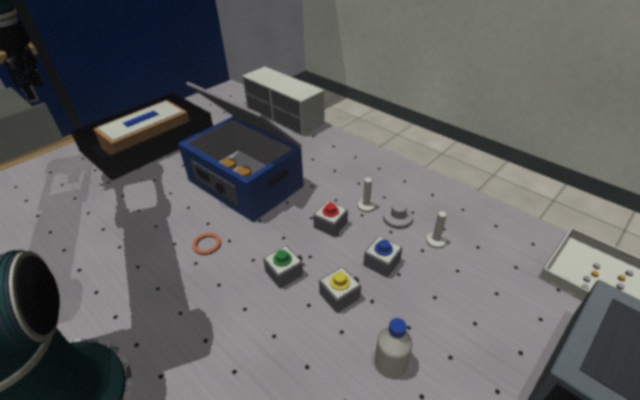

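The top view shows the bath at about (215,205), with the lid's black strip at (202,195). The buttons are green (330,256), red (319,194), blue (376,197) and yellow (374,241), with the ring at (262,279). The side view agrees: green is at (283,258), and the lid is open with its hinge on the far side.

Run:
```python
from h import *
T=np.load("top.npz");S=np.load("side.npz")
def comp(n,D,lo,hi,box,z=None):
    h=cv2.cvtColor(D["p"],cv2.COLOR_RGB2HSV); m=cv2.inRange(h,np.array(lo),np.array(hi))
    x0,y0,x1,y1=box; k=np.zeros_like(m);k[y0:y1,x0:x1]=m[y0:y1,x0:x1]
    _,l,st,c=cv2.connectedComponentsWithStats(k); i=1+st[1:,4].argmax(); return l==i,c[i],st[i]
for n,D,b in(("top",T,(300,235,350,275)),("side",S,(255,240,310,275))):
    m,c,st=comp(n,D,(40,90,30),(85,255,255),b); vs,us=np.nonzero(m)
    P=np.array([world(n,0,u,v,depth=float(D["d"][v,u])) for u,v in zip(us,vs)])
    print("green",n,c,st,"ray z.055",world(n,0,*c,z=.055).round(4),"zmax",np.sort(P[:,2])[-5:].round(3), P[P[:,2]>P[:,2].max()-.006].mean(0).round(4))
for nm,b,lo,hi in(("red",(300,180,335,208),(0,120,60),(8,255,255)),("yel",(355,225,390,255),(22,120,60),(35,255,255)),("blue",(360,182,390,208),(105,120,60),(125,255,255)),("ring",(240,262,280,295),(3,90,60),(18,255,255)),("cap",(420,240,450,275),(105,120,60),(125,255,255))):
    m,c,st=comp("top",T,lo,hi,b); print(nm,c,world("top",0,*c,z=.055).round(3))
# strip
m,c,st=comp("top",T,(0,0,0),(180,255,45),(165,185,238,206)); vs,us=np.nonzero(m);print("strip",c,st)
P=np.array([world("top",0,u,v,depth=float(T["d"][v,u])) for u,v in zip(us,vs)]); print(P.mean(0),P.min(0),P.max(0))
# lid plane
k=[(u,v) for v in range(170,206) for u in range(150,262)]
P=np.array([world("top",0,u,v,depth=float(T["d"][v,u])) for u,v in k]); P=P[P[:,2]>.135]
c0=P.mean(0)
for _ in range(4):
    u,s,vt=np.linalg.svd(P-c0,full_matrices=False); nn=vt[2]*np.sign(vt[2,2]); P=P[abs((P-c0)@nn)<.008]; c0=P.mean(0)
print("lid n",nn,"angle",np.arccos(nn[2]),"c",c0,len(P),P.min(0),P.max(0))
m,c,st=comp("top",T,(100,120,40),(130,255,255),(160,160,275,248));vs,us=np.nonzero(m)
P=np.array([world("top",0,u,v,depth=float(T["d"][v,u])) for u,v in zip(us,vs)]);P=P[(abs(P[:,2]-.12)<.008)]
print("rim",len(P),P.min(0),P.max(0),cv2.minAreaRect((P[:,:2]*1000).astype(np.float32)))
```

```text
Traceback (most recent call last):
  File "h.py", line 9, in world
    s=depth if depth else (z-o[2])/w[2]
                           ~^~~~~
TypeError: unsupported operand type(s) for -: 'NoneType' and 'float'
```

```bash
sed -i 's/s=depth if depth else (z-o\[2\])\/w\[2\]/s=(depth or np.nan) if z is None else (z-o[2])\/w[2]/' h.py
python3 - <<'E'
from h import *
T=np.load("top.npz");S=np.load("side.npz")
def pts(n,D,us,vs):
    P=np.array([world(n,0,u,v,depth=float(D["d"][v,u])) for u,v in zip(us,vs)]); return P[np.isfinite(P[:,0])]
def comp(D,lo,hi,box):
    h=cv2.cvtColor(D["p"],cv2.COLOR_RGB2HSV); m=cv2.inRange(h,np.array(lo),np.array(hi))
    x0,y0,x1,y1=box; k=np.zeros_like(m);k[y0:y1,x0:x1]=m[y0:y1,x0:x1]
    _,l,st,c=cv2.connectedComponentsWithStats(k); i=1+st[1:,4].argmax(); return l==i,c[i],st[i]
for n,D,b in(("top",T,(300,235,350,275)),("side",S,(255,240,310,275))):
    m,c,st=comp(D,(40,90,30),(85,255,255),b); vs,us=np.nonzero(m); P=pts(n,D,us,vs)
    print("green",n,c,st,"ray",world(n,0,*c,z=.052).round(4),len(P),np.sort(P[:,2])[-5:].round(3), np.median(P,0).round(4))
for nm,b,lo,hi in(("red",(300,180,335,208),(0,120,60),(8,255,255)),("yel",(355,225,390,255),(22,120,60),(35,255,255)),("blue",(360,182,390,208),(105,120,60),(125,255,255)),("ring",(240,262,280,295),(3,90,60),(18,255,255)),("cap",(420,240,450,275),(105,120,60),(125,255,255))):
    m,c,st=comp(T,lo,hi,b); print(nm,c,world("top",0,*c,z=.055).round(3))
m,c,st=comp(T,(0,0,0),(180,255,45),(165,185,238,206)); vs,us=np.nonzero(m)
P=pts("top",T,us,vs);print("strip",c,st,len(P),np.median(P,0),P.min(0),P.max(0))
vs,us=np.mgrid[168:206,150:262]; P=pts("top",T,us.ravel(),vs.ravel()); P=P[P[:,2]>.135]; c0=np.median(P,0)
for _ in range(6):
    vt=np.linalg.svd(P-c0,full_matrices=False)[2]; nn=vt[2]*np.sign(vt[2,2]); P=P[abs((P-c0)@nn)<.01]; c0=P.mean(0)
print("lid n",nn,"angle",np.arccos(nn[2]),"c",c0,len(P),P.min(0),P.max(0))
m,c,st=comp(T,(100,120,40),(130,255,255),(160,160,275,248));vs,us=np.nonzero(m)
P=pts("top",T,us,vs);P=P[(abs(P[:,2]-.12)<.01)]
print("rim",len(P),P.min(0),P.max(0),cv2.minAreaRect((P[:,:2]*1000).astype(np.float32)))
E
```

```text
green top [328.91472868 255.21705426] [323 249  13  13 129] ray [ 0.4302 -0.0751  0.052 ] 128 [0.066 0.066 0.067 0.067 0.068] [ 0.4304 -0.0752  0.0511]
green side [281.91145833 258.01041667] [274 251  17  15 192] ray [ 0.4301 -0.0781  0.052 ] 190 [0.062 0.062 0.063 0.063 0.063] [ 0.4282 -0.0811  0.0546]
red [318.90983607 193.36885246] [ 0.601 -0.051  0.055]
yel [373.6796875 241.390625 ] [ 0.466 -0.198  0.055]
blue [375.98319328 196.79831933] [ 0.589 -0.208  0.055]
ring [261.35263158 279.16315789] [0.369 0.108 0.055]
cap [437.35064935 255.81818182] [ 0.424 -0.369  0.055]
strip [201.66885246 195.29508197] [169 191  66  10 305] 303 [0.56974214 0.22800627 0.23475887] [0.55813512 0.14965755 0.22327879] [0.58077752 0.30408239 0.24770309]Traceback (most recent call last):
  File "<stdin>", line 16, in <module>
  File "<stdin>", line 4, in pts
  File "h.py", line 7, in world
    c,f=cam(n); R=cv2.Rodrigues(np.array(c["rvec"],float))[0]; t=np.array(c["tvec"],float).ravel()
        ~~~^^^
  File "h.py", line 4, in cam
    c=bot.get_calibration(n); f=200/np.tan(np.radians(c["vfov"])/2)
ValueError: time passes only in moves, steps and waits
```

{"api": "jog_arm", "payload": {
  "motion": [
    [-1,0,0,-30,-7],
    [-1,0,0,-30,-7],
    [-1,0,0,-30,-7],
    [-1,0,0,0,-3.7],
    [-1,-20,-26,0,0],
    [-1,-20,-26,0,0],
    [-1,-20,-26,0,0],
    [-1,-20,-26,0,0],
    [-1,-20,-26,0,0],
    [-1,-20,-26,0,0]
  ]
}}

```text
time: 0.93
tool_pos: [0.4028, 0.4555, 0.3207]
tcp_rot: [-0.001, -3.141, 0.001]
wrist_force: [0.2, -0.5, -1.3]
width: 0.001
grip_force: 0.0
```

Run:
```python
from h import *
s=bot.read_state(); print(s["time"],s["tool_pos"],s["tcp_rot"],s["wrist_force"],s["width"])
T=np.load("top.npz"); d=T["d"]; c,f=cam("top"); R=cv2.Rodrigues(np.array(c["rvec"],float))[0]; t=np.array(c["tvec"],float).ravel()
v,u=np.mgrid[0:400,0:640]; C=np.stack([(u-c["cx"])/f*d,(v-c["cy"])/f*d,d],-1); W=(C-t)@R
np.save("W.npy",W)
g=T["p"].max(-1); m=np.zeros_like(g,bool); m[191:201,169:235]=g[191:201,169:235]<45
P=W[m&(d>0)]; print(cv2.minAreaRect((P[:,:2]*1000).astype(np.float32)), P.mean(0))
Q=W[168:206,150:262].reshape(-1,3); Q=Q[(Q[:,2]>.135)]; c0=P.mean(0); n=np.array([.75,0,.66])
for _ in range(5):
    q=Q[abs((Q-c0)@n)<.01]; c0=q.mean(0); vt=np.linalg.svd(q-c0,full_matrices=False)[2]; n=vt[2]*np.sign(vt[2,2])
print("lid",n,np.arccos(n[2]),np.arctan2(n[1],n[0]),q.min(0),q.max(0))
print("obstacle z max per area: tray/box left", np.nanmax(W[170:300,30:130,2]))
```

```text
0.9333 [0.40278243 0.45545335 0.32065034] [-5.09442084e-04 -3.14091879e+00  1.19591911e-03] [ 0.24988674 -0.46759719 -1.25887879] 0.000994517638432513
((569.2860107421875, 226.91995239257812), (15.793142318725586, 154.43406677246094), 2.871062994003296) [0.5696164  0.22735996 0.2351703 ]
lid [0.75265341 0.03656569 0.65740079] 0.8534321105654733 0.048544201949483515 [0.54203147 0.09796751 0.13505039] [0.65863001 0.36091274 0.26415786]
obstacle z max per area: tray/box left 1.3407577313140788
```

{"api": "jog_arm", "payload": {
  "motion": [
    [-1,-25,-32.5,0,0],
    [-1,-25,-32.5,0,0],
    [-1,-25,-32.5,0,0],
    [-1,-25,-32.5,0,0],
    [-1,-25,-32.5,0,0],
    [-1,-25,-32.5,0,0],
    [-1,-27,-33,0,0],
    [-1,0,0,25,0],
    [-1,0,0,25,0],
    [-1,0,0,15,0]
  ]
}}

```text
time: 1.77
tool_pos: [0.578, 0.2278, 0.253]
tcp_rot: [-0.005, -3.138, 0.002]
wrist_force: [-0.8, 0.7, -0.2]
width: -0.0
grip_force: 0.0
```

{"api": "jog_arm", "payload": {
  "motion": [
    [-1,0,0,6,0],
    [-1,0,0,6,0],
    [-1,0,0,6,0],
    [-1,5,0,5,0],
    [-1,5,0,5,0],
    [-1,5,0,6,0],
    [-1,5,0,7,0],
    [-1,5,0,7,0]
  ]
}}

```text
time: 2.43
tool_pos: [0.5532, 0.23, 0.2086]
tcp_rot: [0.001, 3.14, 0.001]
wrist_force: [0.1, 0.5, 2.2]
width: -0.001
grip_force: 1.0
```

{"api": "jog_arm", "payload": {
  "motion": [
    [-1,5,0,8,0],
    [-1,5,0,9,0],
    [-1,4,0,10,0],
    [-1,3,0,10,0],
    [-1,3,0,10,0],
    [-1,2,0,10,0],
    [-1,1,0,8,0],
    [-1,0,0,5,0],
    [-1,0,0,3,0]
  ]
}}

```text
time: 3.18
tool_pos: [0.53, 0.2294, 0.1338]
tcp_rot: [-0.001, -3.14, 0.001]
wrist_force: [-0.6, -0.4, 1.2]
width: -0.004
grip_force: 0.7
```

{"api": "jog_arm", "payload": {
  "motion": [
    [-1,0,0,3,0],
    [-1,0,0,2,0],
    [-1,0,0,1,0],
    [-1,0,0,0,0]
  ]
}}

```text
time: 3.52
tool_pos: [0.531, 0.2297, 0.1294]
tcp_rot: [0.001, 3.141, 0.0]
wrist_force: [-0.5, 0.2, 0.1]
width: 0.002
grip_force: 0.0
```

{"api": "jog_arm", "payload": {
  "motion": [
    [-1,0,0,1,0],
    [-1,0,0,1,0],
    [-1,0,0,0,0]
  ]
}}

```text
time: 3.77
tool_pos: [0.5312, 0.2297, 0.128]
tcp_rot: [0.001, 3.14, 0.001]
wrist_force: [-0.6, -1.0, 3.1]
width: -0.002
grip_force: 1.8
```

{"api": "jog_arm", "payload": {
  "motion": [
    [-1,0,0,1,0],
    [-1,0,0,1,0],
    [-1,0,0,0,0],
    [-1,0,0,0,0]
  ]
}}

```text
time: 4.1
tool_pos: [0.5312, 0.2298, 0.1279]
tcp_rot: [0.001, 3.14, 0.001]
wrist_force: [-4.8, -2.2, 13.0]
width: 0.006
grip_force: 6.6
```

{"api": "jog_arm", "payload": {
  "motion": [
    [-1,0,0,-20,0],
    [-1,0,0,-35,0],
    [-1,12,-38,0,0],
    [-1,12,-38,0,0],
    [-1,12,-38,0,0],
    [-1,12,-38,0,0],
    [-1,13,-38,0,0],
    [-1,13,-38,0,0],
    [-1,13,-38,0,0],
    [-1,13,-38,0,0]
  ]
}}

```text
time: 4.93
tool_pos: [0.4296, -0.0758, 0.1804]
tcp_rot: [0.0, 3.14, -0.001]
wrist_force: [0.9, -1.0, 0.1]
width: -0.0
grip_force: 0.0
```

Run:
```python
from h import *
s=bot.read_state(); print(s["tool_pos"],s["tcp_rot"])
R=cv2.Rodrigues(np.array(s["tcp_rot"]))[0]
p,d=bot.read_camera("wrist"); c,f=cam("wrist"); M=np.array(c["tool_from_camera"])
cv2.imwrite("pics/w1.png",p[:,:,::-1])
h=cv2.cvtColor(p,cv2.COLOR_RGB2HSV); m=cv2.inRange(h,np.array([40,90,30]),np.array([85,255,255]))
_,l,st,cc=cv2.connectedComponentsWithStats(m); i=1+st[1:,4].argmax(); print(cc[i],st[i])
o=R@M[:3,3]+s["tool_pos"]; w=R@M[:3,:3]@np.array([(cc[i][0]-c["cx"])/f,(cc[i][1]-c["cy"])/f,1]); print("z.05",o+(.05-o[2])/w[2]*w,"z.055",o+(.055-o[2])/w[2]*w)
t,_=bot.read_camera("top"); cv2.imwrite("pics/t2.png",cv2.resize(t[130:310,130:460,::-1],None,fx=2,fy=2))
```

```text
[ 0.42962085 -0.07584848  0.18042916] [ 1.65652679e-04  3.14028884e+00 -6.10638340e-04]
[319.55322862 195.96335079] [ 301  178   38   37 1146]
z.05 [ 0.42997964 -0.07667562  0.05      ] z.055 [ 0.42872013 -0.07666216  0.055     ]
```

View pics/w1.png

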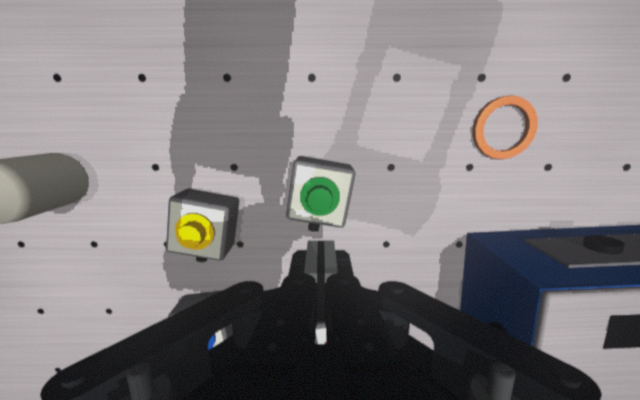

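View pics/t2.png

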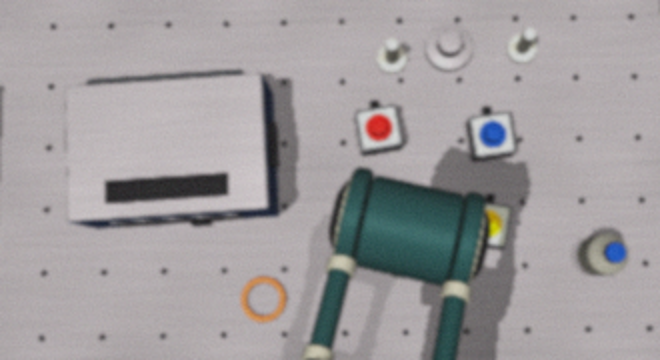

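The top crop shows the lid flat and shut, with its strip at (167,188). The wrist view shows green at (320,196), which puts it within 1 mm of directly under the fingertips.

{"api": "jog_arm", "payload": {
  "motion": [
    [-1,0,-1,30,0],
    [-1,0,0,30,0],
    [-1,0,0,30,0],
    [-1,0,0,16,0],
    [-1,0,0,6,0],
    [-1,0,0,3,0],
    [-1,0,0,2,0],
    [-1,0,0,2,0],
    [-1,0,0,1,0],
    [-1,0,0,0,0]
  ]
}}

```text
time: 5.87
tool_pos: [0.4318, -0.0754, 0.0615]
tcp_rot: [0.001, 3.139, -0.001]
wrist_force: [0.6, -0.3, 0.7]
width: 0.002
grip_force: 0.6
```

{"api": "jog_arm", "payload": {
  "motion": [
    [-1,1,-0.5,2,0],
    [-1,0,0,2,0],
    [-1,0,0,1,0],
    [-1,0,0,1,0],
    [-1,0,0,0,0],
    [-1,0,0,0,0]
  ]
}}

```text
time: 6.37
tool_pos: [0.431, -0.0761, 0.0552]
tcp_rot: [0.001, 3.139, -0.001]
wrist_force: [2.4, 0.9, 5.9]
width: 0.003
grip_force: 2.7
```

{"api": "jog_arm", "payload": {
  "motion": [
    [-1,0,0,0.5,0],
    [-1,0,0,0,0],
    [-1,0,0,-3,0],
    [-1,0,0,-5,0],
    [-1,0,0,-20,0],
    [-1,0,0,-35,0],
    [-1,0,0,-35,0],
    [-1,0,0,-35,0],
    [-1,0,0,0,0],
    [-1,0,0,0,0]
  ]
}}

```text
time: 7.2
tool_pos: [0.4299, -0.0762, 0.1887]
tcp_rot: [0.001, 3.139, -0.002]
wrist_force: [-0.9, 0.1, -0.3]
width: 0.001
grip_force: 0.0
```

Run:
```python
from h import *
s=bot.read_state(); print(s["tool_pos"],s["wrist_force"])
p,d=bot.read_camera("side"); cv2.imwrite("pics/s3.png",p[:,:,::-1])
```

```text
[ 0.42990147 -0.07617029  0.18871516] [-0.89687285  0.14918673 -0.2532942 ]
```

View pics/s3.png

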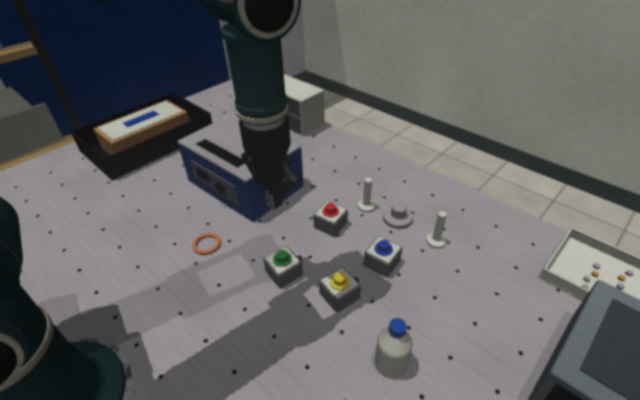

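The side view shows the lid shut and the green button sprung out at (283,258). Nothing else has moved and the arm is clear, so I'm handing it in.

```bash
python3 -c "
from workcell import bot
print(bot.finish_job())"
```

```text
the job is handed in; nothing more can be done
None
```

I pushed the lid shut, pressed the green button about 7 mm in at roughly 6 N and let it spring back, then handed the job in at about 7 s; the last picture shows nothing else moved, but no verdict was returned.

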